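# Load a dividing plate and index it to the third stop

### The job

Gently stand the small square-faced indicator, face up, fully down in the ring on the blue dividing fixture's plate, and let go of it. Then take the bar knob at the middle of the plate, turn it anticlockwise (seen from above) back to its home end stop, and from there turn it clockwise, counting clicks, to the third stop and no further. Finish while still gripping the knob at the third stop, the indicator still seated, and leave everything else on the bench alone.

Things in the scene. Friction and masses are not known exactly. Their poses are not given: they have to be found in the camera images.
- gauge: The indicator to load: black square bezel 46 x 46 mm, 14 mm thick, on a round aluminium can of 40 mm diameter, 42 mm high; 56 mm tall in all, 0.16 to 0.26 kg. Stands face up on its can on the bench. Origin: centre of its underside; z up through the face, x and y square to the bezel's sides. It may stand in the ring at any yaw.
- bezel (a point): Middle of the indicator's bezel, on its axis, 49 mm above its underside: grip it here across two sides, 46 mm wide. Delicate: 5 to 15 N per finger carries it; it is damaged if the contact forces of the fingers on it add up to over 50 N, or if it meets the plate with over 40 N (pressed hard or dropped).
- indexer: The dividing fixture: a round blue base, 230 mm diameter, 60 mm high, bolted down, carrying the round aluminium plate (210 mm diameter, its top 73 mm above the bench). Origin: centre of the underside, on the plate's axis. A brass pointer is on the rim at its -x side.
- nest (a point): Centre of the round ring on the plate, at the plate's top face (73 mm above the bench), where the indicator's underside comes to rest. 75 mm from the plate's axis; goes round with the plate. The ring has inner diameter 48 mm, outer 56 mm, is 22 mm high, open at the top. The point's x axis points outward from the plate's axis.
- dial: The turning plate in one piece with its knob and ring: aluminium disc 210 mm diameter, 12 mm thick. Origin: on the axis, 60 mm above the bench; x axis towards the ring.
- knob (a point): Bar knob fixed on the plate's axis; it turns the plate. The bar is 56 mm long (its x axis, pointing to the ring), 14 mm thick (y), 36 mm high, its top 127 mm above the bench; under it a round hub, 34 mm diameter. This point: on the axis, 109 mm above the bench, 18 mm below the bar's top, 36 mm above the plate. Pinch it across its thickness with about 20 N or more.
- index (a joint): Angle of plate and knob, rad, growing clockwise seen from above. Detent stops are 0.393 rad (22.5 degrees) apart: home 0, first 0.393, second 0.785, third 1.178, up to a fifth. A hard end stop lies 0.02 before home. Leaving a stop takes 0.25 N m, falling to 0 halfway, then a pull rising to 0.2 into the next, which jumps back to a resistance at that stop: the click. It starts near the first or second stop.
- round_gauge: Bystander: another instrument, round black bezel 58 mm diameter, 46 mm tall. Origin: centre of underside.
- edge_gauge: Bystander: another instrument, rectangular black bezel 30 x 64 mm, 60 mm tall. Origin: centre of underside.
- thumbscrew: Bystander: brass thumbscrew, 20 mm diameter, 26 mm tall, on its head. Origin: centre of underside.
- thumbscrew_b: Bystander: a second such thumbscrew. Origin: centre of underside.
- driver: Bystander: screwdriver 180 mm long, lying. Origin: underside, near its middle.
- cleaner: Bystander: small black bottle, 48 mm diameter, 85 mm tall. Origin: centre of underside.
- block: Bystander: steel block 50 x 30 x 30 mm. Origin: centre of underside.
Mind the look-alikes: they are no part of the job. Leave any pink look-alike of the indexer alone.

How it is judged:
On the way, in this order (a step that is already met when the one before it is completed fails the run):
1. the indicator stands fully down in the ring, released (horizontal distance between gauge and nest below 0.006 m and z of gauge in the frame of nest between -0.004 and 0.004 m and angle between gauge's own z axis and vertical below 0.1 rad and contact force between the fingers and gauge below 0.1 N), for 0.2 s.
2. the knob is turned back to its home stop, the indicator still seated (value of joint index below 0.1 rad and horizontal distance between gauge and nest below 0.006 m and z of gauge in the frame of nest between -0.004 and 0.004 m), for 0.1 s.
At the end, for the whole second after the job is handed in: The fingers hold the knob (over 4 N of contact, grasp point within 30 mm of its axis) at the third stop, 1.178 rad within 0.10, at rest; the indicator stands in the ring (within 6 mm of its centre, 4 mm of the plate's face, 0.1 rad of upright), not touched by the fingers (all of step 1 and value of joint index between 1.078 and 1.278 rad and velocity of joint index between -0.1 and 0.1 rad/s and contact force between the fingers and dial above 4 N and horizontal distance between the grasp point and knob below 0.03 m); the arm keeps its last pose, push and grip.
It fails at once if the indicator is squeezed too hard: the fingers' contact forces on it add up to over 50 N (contact force between the fingers and gauge above 50 N).
It fails at once if the indicator is pressed hard or dropped onto the plate (over 40 N) (contact force between gauge and dial above 40 N).
It fails at once if the knob is turned past the third stop towards the fourth (value of joint index above 1.39 rad).
It fails at once if a bystander is moved by more than 30 mm (distance of any of round_gauge, edge_gauge, thumbscrew, thumbscrew_b, driver, cleaner, block from where it was at the start of the episode above 0.03 m).
It also fails if it takes over 72 s, if anything falls off the work surface, if the arm or the gripper's body presses on something with over 40 N, if the wrist force passes 120 N, or if a joint passes its speed limit or range.

### The arm

A 7-joint arm with a two-finger parallel gripper is mounted at the origin on the work surface. World frame = base frame: x ahead of the robot, y to its left, z up, the work surface at z = 0. Lengths are in m, angles in rad, forces in N, time in s.
With the tool pointing down it reaches from about 0.4 to 0.875 m from the base axis. Payload 4.4 kg.
Tool frame: the origin (TCP) lies at the very end of the fingers, on their centre line; the grasp point (between the pads) lies 19 mm behind it; x points along the fingers, z is the direction in which the jaws open and shut, and the axes are right-handed (so a half turn about x gives the same grasp; the last joint's range is limited). The gripper opens to 85 mm and grips with 20 to 120 N. Pads are 22 mm wide; open, the fingers measure 114 mm over their backs; the gripper's body (76 mm by 85 mm) begins 54 mm behind the grasp point. The pads swing forward as they close: fully open they stand 13 mm farther back than shut.
Start: joints at [1.225, 0.628, 0.038, 1.517, -0.027, 0.996, -0.02], TCP at [0.18, -0.625, 0.231] pointing down, gripper open.
Joint ranges: [-3.06, 3.06], [-0.37, 2.12], [-1.25, 1.32], [0.18, 2.47], [-1.1, 4.24], [0.23, 1.98], [-2.94, 2.94]. Speed limits (rad/s): [2.57, 2.57, 3.14, 3.14, 3.14, 3.14, 3.14].

### API

Orientations are given as a rotation vector (axis times angle).
In Python, from cell import * gives the robot as it stands.
- The arm moves only by the tool send_rows, never from a script. Its argument "moves" is one flat list of numbers, 7 for each row, row after row: the finger opening in cm, from 0 to 8.54, then the shift along the world's x, y, z in cm, then the turn, a rotation vector about the world's x, y, z in rad. In form: [claw, x, y, z, wx, wy, wz, claw, x, y, z, wx, wy, wz, ...]. A call has exactly 5 rows; each row shifts and turns the commanded pose from where the row before left it; what a row does not reach is not made up. A row lasts 1/8 s, in which the tool goes at most 62.5 mm and 10.7 degrees, less where a joint would pass 70% of its speed; a pose out of reach is approached as far as the arm can. A call is refused whole if a number of a shift passes 6.25 or a number of a turn 0.188, either way. A call with a gripper value outside its range is refused whole. The fingers move at their own pace and stop on an object; "force" is the grip in N (left out, the last holds). Time passes only in rows, so rows that do not move let the fingers close, or fill a call up. It gives the time, the measured TCP pose, the force and the opening at its end, in the units of the state.
- read_state(): the state, without advancing time (a new reading comes with each control period).
- snapshot(name): name is "scene" or "side" or "wrist"; returns a dict with "frame" (480x640x3 uint8, blue, green, red), "intrinsics" (3x3 intrinsics, pixels), "k1" (the pictures are not rectified: a ray, as slopes to the right and down, at radius r is drawn at 1 + k1 r^2 times it, then the intrinsics apply), "R" (3x3) and "t" (3): a world point X has camera coordinates R X + t; the wrist camera has in their place "tool_from_camera" (4x4, takes a point from camera to tool coordinates, whose origin is the TCP and whose axes are the tool frame's). Camera axes: x right, y down, z forward; pixel columns grow to the right and rows downward; lengths in m; the calibration is good to about 2 mm. A picture is of the moment at which its call begins: read the wrist's pose just before it. There is no depth.
- sign_off(): hands the job in, once; it reports no verdict.
The state is a dict: "clock": time; "q": joint angles; "dq": joint speeds; "joint_efforts": joint torques, N m; "tcp_pos": TCP position; "eef_rot": TCP orientation; "contact_force": force on the tool from outside, world axes, zero at the start; "wrist_torque": the same for the moment, N m; "finger_gap": finger opening in m.
Only numpy, scipy, OpenCV 4.12 (cv2) and the standard library are available. Lean on these libraries where they do the work, as an engineer would, in place of code of your own. Each camera call takes 0.05 s, during which the arm holds its last target. There are 200 camera calls.

## Working session

There is one attempt and no reset: what is moved stays moved. The work goes in short steps, Python scripts to look and compute and a tool call to move; the robot and the scene stay as the last step left them, time stands still between calls to the robot, and variables do not carry over. Pictures are saved under pics/ and viewed, about 8 in all and at most 12, crops included, and the job is handed in when it is done.

Besides the shell and the picture viewer there is one more tool, called by a JSON object that holds its "fn" and its "kwargs". send_rows: Moves the arm, as the interface text tells. Its arguments: {"type":"object","properties":{"moves":{"type":"array"},"force":{"type":"number"}},"required":["moves"]}

```bash
ls; mkdir -p pics; python3 - <<'E'
from cell import *
import cv2,numpy as np,pickle
s=read_state();print({k:np.round(v,3).tolist() for k,v in s.items()})
d={}
for n in("scene","side"):
    c=snapshot(n);d[n]=c;cv2.imwrite(f"pics/{n}0.png",c["frame"]);print(n,c["intrinsics"].tolist() if hasattr(c["intrinsics"],'tolist') else c["intrinsics"],c["k1"],(-np.array(c["R"]).T@np.array(c["t"])).round(3))
pickle.dump(d,open("c0.pkl","wb"))
E
```

```text
pics
{'clock': 0.0, 'q': [1.225, 0.629, 0.038, 1.518, -0.027, 0.996, -0.02], 'dq': [0.002, -0.001, -0.001, 0.0, -0.0, -0.001, 0.0], 'joint_efforts': [0.001, -56.341, 1.227, -19.345, 0.011, 0.011, 0.0], 'tcp_pos': [0.179, -0.624, 0.23], 'eef_rot': [1.002, 1.33, -1.0], 'contact_force': [-0.11, 0.199, 0.098], 'wrist_torque': [-0.014, -0.029, -0.012], 'finger_gap': 0.085}
scene [[603.652819186232, 0.0, 332.6397131564112], [0.0, 603.652819186232, 233.69732718768375], [0.0, 0.0, 1.0]] 0.0676741894030987 [1.458 0.472 0.927]
side [[595.6741012889702, 0.0, 320.77127431465937], [0.0, 595.6741012889702, 242.9586942707932], [0.0, 0.0, 1.0]] -0.17931093868588288 [0.197 0.943 0.998]
```

View pics/scene0.png

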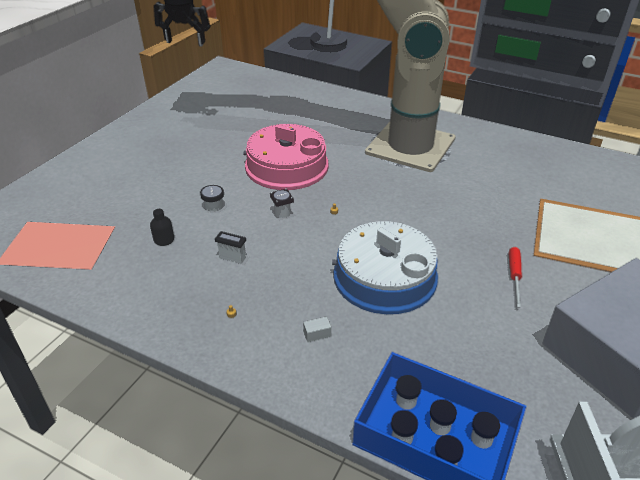

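View pics/side0.png

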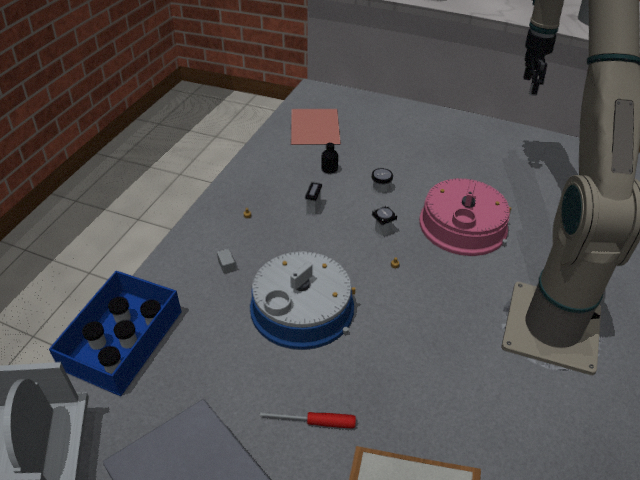

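Candidates for the indicator are the round bezel at scene (212,195), the rectangular one at (231,243) and the square one at (282,201), which is at (384,216) in side. The square one fits the description. The blue fixture is at scene (387,262), and the pink one is the look-alike. I'll confirm both in one enlarged crop and measure them.

```bash
cat > h.py <<'E'
import cv2,numpy as np,pickle
def cal(c): return np.array(c["intrinsics"]),np.array([c["k1"],0,0,0,0.]),np.array(c["R"]),np.array(c["t"])
def rays(c,px):
    # k1 model is applied to the slopes, as in OpenCV's
    K,D,R,t=cal(c); u=cv2.undistortPoints(np.array(px,float).reshape(-1,1,2),K,D).reshape(-1,2)
    return -R.T@t,np.c_[u,np.ones(len(u))]@R
def onz(c,px,z):
    o,d=rays(c,px); return o+d*((z-o[2])/d[:,2])[:,None]
def proj(c,X):
    K,D,R,t=cal(c); return cv2.projectPoints(np.array(X,float).reshape(-1,1,3),cv2.Rodrigues(R)[0],t,K,D)[0].reshape(-1,2)
def tri(c1,p1,c2,p2):
    o1,d1=rays(c1,[p1]);o2,d2=rays(c2,[p2]);a,b=d1[0],d2[0]
    s=np.linalg.lstsq(np.c_[a,-b],o2-o1,rcond=None)[0];A,B=o1+s[0]*a,o2+s[1]*b
    return (A+B)/2,np.linalg.norm(A-B)
E
python3 - <<'E'
from h import *
d=pickle.load(open("c0.pkl","rb"));S,T=d["scene"],d["side"]
cr=lambda c,x,y,w,h,k:cv2.resize(c["frame"][y:y+h,x:x+w],None,fx=k,fy=k,interpolation=cv2.INTER_CUBIC)
top=np.hstack([cr(S,262,181,40,40,6),cr(T,365,197,40,40,6)]);top=cv2.copyMakeBorder(top,0,0,0,320,cv2.BORDER_CONSTANT)
bot=np.hstack([cr(S,327,215,120,100,400/120),cr(T,243,247,120,100,400/120)])
cv2.imwrite("pics/crop1.png",np.vstack([top,bot]))
for n,c,(x,y,w,h),(bx,by,bw,bh) in(("scene",S,(262,181,40,40),(320,210,130,110)),("side",T,(365,197,40,40),(240,240,125,110))):
    f=c["frame"];g=f[y:y+h,x:x+w].max(2)
    m=(g<60).astype(np.uint8);k,l,st,ce=cv2.connectedComponentsWithStats(m);i=1+st[1:,4].argmax();print(n,"dark",st[i],ce[i]+[x,y])
    H=cv2.cvtColor(f,cv2.COLOR_BGR2HSV)[by:by+bh,bx:bx+bw]
    p=((H[...,1]<40)&(H[...,2]>150)).astype(np.uint8);p=cv2.morphologyEx(p,cv2.MORPH_CLOSE,np.ones((5,5)))
    k,l,st,ce=cv2.connectedComponentsWithStats(p);i=1+st[1:,4].argmax()
    q=cv2.convexHull(cv2.findContours((l==i).astype(np.uint8),0,1)[0][0])[:,0]+[bx,by]
    W=onz(c,q,.073)[:,:2];ctr,r=cv2.minEnclosingCircle(W.astype(np.float32));print("plate",np.round(ctr,4),round(r,4),st[i])
    print("fit",np.round(cv2.fitEllipse(W.astype(np.float32)*1000)[0],1),np.round(cv2.fitEllipse(W.astype(np.float32)*1000)[1],1))
E
```

```text
scene dark [  8  11  24  14 123] [281.30081301 200.22764228]
plate [0.5574 0.1659] 0.2249 [    0     0   130   110 10579]Traceback (most recent call last):
  File "<stdin>", line 15, in <module>
cv2.error: OpenCV(4.12.0) /io/opencv/modules/imgproc/src/shapedescr.cpp:361: error: (-201:Incorrect size of input array) There should be at least 5 points to fit the ellipse in function 'fitEllipseNoDirect'
```

View pics/crop1.png

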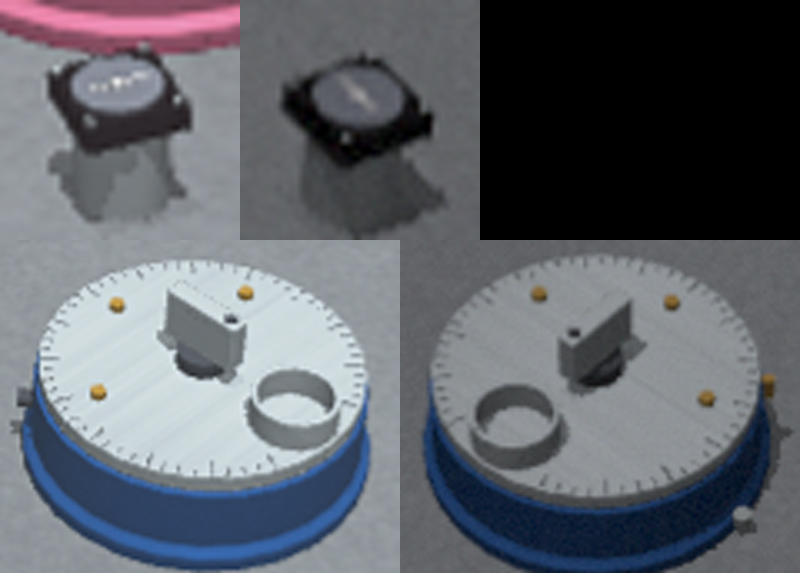

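The crop shows the square-faced, round-can indicator (about (282,195) scene, (385,213) side) and the blue fixture with its ring at scene (415,262), side (278,299). Next I measure them.

```bash
python3 - <<'E'
from h import *
d=pickle.load(open("c0.pkl","rb"));S,T=d["scene"],d["side"]
for n,c,(bx,by,bw,bh) in(("scene",S,(325,205,125,110)),("side",T,(243,240,118,110))):
    f=c["frame"];H=cv2.cvtColor(f,cv2.COLOR_BGR2HSV)[by:by+bh,bx:bx+bw]
    v=H[...,2].copy();v[H[...,1]>100]=0
    th,p=cv2.threshold(v,185 if n=="scene" else 115,255,0)
    p=cv2.morphologyEx(p,cv2.MORPH_CLOSE,np.ones((7,7)))
    k,l,st,ce=cv2.connectedComponentsWithStats(p);i=1+st[1:,4].argmax()
    q=cv2.convexHull(cv2.findContours((l==i).astype(np.uint8),0,1)[0][0])[:,0]+[bx,by]
    e=cv2.fitEllipse(onz(c,q,.073)[:,:2].astype(np.float32)*1000);print(n,"plate",np.round(e[0],1),np.round(e[1],1),st[i])
    # blue
    b=((H[...,1]>120)&(abs(H[...,0].astype(int)-110)<15)).astype(np.uint8)
print("gauge top",tri(S,(281.7,194.7),T,(385,213.2)), onz(S,[(281.7,194.7)],.056),onz(T,[(385,213.2)],.056))
print("ring top",tri(S,(415.2,261.8),T,(278.1,298.6)), onz(S,[(415.2,261.8)],.095),onz(T,[(278.1,298.6)],.095))
s=lambda pts:[(327+x/3.333,215+(y-240)/3.333) for x,y in pts]
t=lambda pts:[(243+(x-400)/3.333,247+(y-240)/3.333) for x,y in pts]
print("bar top scene",onz(S,s([(169,284),(185,281),(244,317),(235,332)]),.127).round(4)[:,:2].tolist())
print("bar top side",onz(T,t([(632,292),(610,297),(562,330),(575,345)]),.127).round(4)[:,:2].tolist())
g=lambda x0,y0,o,pts:[(x0+(x-o)/6,y0+y/6) for x,y in pts]
print("bezel S",onz(S,g(262,181,0,[(48,75),(143,47),(190,103),(92,130)]),.056)[:,:2].round(4).tolist())
print("bezel T",onz(T,g(365,197,240,[(283,97),(363,55),(432,118),(348,150)]),.056)[:,:2].round(4).tolist())
E
```

```text
scene plate [539.1 149.4] [207.4 208. ] [  14   16   98   65 4388]
side plate [536.1 151.4] [207.7 212.1] [   9   11  104   73 5181]
gauge top (array([ 0.4458975 , -0.1666257 ,  0.05322345]), np.float64(0.0016446452816361)) [[ 0.44825917 -0.16557073  0.056     ]] [[ 0.44517831 -0.16212984  0.056     ]]
ring top (array([0.56014956, 0.21910933, 0.08977902]), np.float64(0.000798523523502844)) [[0.56607987 0.22107024 0.095     ]] [[0.55803978 0.22278205 0.095     ]]
bar top scene [[0.5391, 0.124], [0.5317, 0.1317], [0.5471, 0.1778], [0.5628, 0.1782]]
bar top side [[0.5199, 0.1306], [0.5309, 0.1398], [0.5472, 0.1771], [0.535, 0.1857]]
bezel S [[0.4573, -0.1932], [0.4225, -0.169], [0.447, -0.1329], [0.4809, -0.1584]]
bezel T [[0.4746, -0.1502], [0.4519, -0.1888], [0.414, -0.1607], [0.4401, -0.1285]]
```

```bash
python3 - <<'E'
from h import *
from cell import *
from scipy.spatial.transform import Rotation as Ro
s=read_state();R=Ro.from_rotvec(s["eef_rot"]).as_matrix();print(R.round(3),s["tcp_pos"])
print("jaw yaw",np.degrees(np.arctan2(R[1,2],R[0,2])),np.degrees(np.arctan2(s["tcp_pos"][1],s["tcp_pos"][0])),s["q"])
c=snapshot("wrist");print(np.array(c["tool_from_camera"]).round(3).tolist(),c["intrinsics"],c["k1"])
E
```

```text
[[-0.     0.961  0.276]
 [ 0.002  0.276 -0.961]
 [-1.    -0.    -0.002]] [ 0.17938498 -0.62417914  0.23046945]
jaw yaw -73.96904466954815 -73.96569676803078 [ 1.22520662  0.62927744  0.03843287  1.51825534 -0.02700794  0.99629747
 -0.02000233]
[[0.001, -0.299, 0.954, -0.143], [0.001, -0.954, -0.299, 0.076], [1.0, 0.001, -0.0, 0.001], [0.0, 0.0, 0.0, 1.0]] [[380.67717722   0.         316.23263681]
 [  0.         380.67717722 233.44612846]
 [  0.           0.           1.        ]] -0.06035226968440517
```

{"fn": "send_rows", "kwargs": {"moves": [8.5,2.68,4.59,-0.3,0,0,0.07,8.5,2.68,4.59,-0.3,0,0,0.07,8.5,2.68,4.59,-0.3,0,0,0.07,8.5,2.68,4.59,-0.3,0,0,0.07,8.5,2.68,4.59,-0.3,0,0,0.07], "force": 20}}

```text
clock: 0.78
tcp_pos: [0.3142, -0.3936, 0.2162]
eef_rot: [0.732, 1.444, -0.732]
contact_force: [0.4, 0.3, 0.6]
finger_gap: 0.0851
```

{"fn": "send_rows", "kwargs": {"moves": [8.5,2.68,4.59,-0.3,0,0,0.07,8.5,2.68,4.59,-0.3,0,0,0.07,8.5,2.68,4.59,-0.3,0,0,0.07,8.5,2.68,4.59,-0.3,0,0,0.07,8.5,2.68,4.59,-0.3,0,0,0.07]}}

```text
clock: 1.4
tcp_pos: [0.4482, -0.1643, 0.2013]
eef_rot: [0.461, 1.521, -0.461]
contact_force: [1.1, -0.4, 0.0]
finger_gap: 0.0848
```

{"fn": "send_rows", "kwargs": {"moves": [8.5,0,0,0,0,0,0,8.5,0,0,0,0,0,0,8.5,0,0,0,0,0,0,8.5,0,0,0,0,0,0,8.5,0,0,0,0,0,0]}}

```text
clock: 2.02
tcp_pos: [0.4472, -0.1664, 0.2014]
eef_rot: [0.464, 1.52, -0.464]
contact_force: [0.3, 0.7, 0.5]
finger_gap: 0.0852
```

```bash
cat >> h.py <<'E'
from scipy.spatial.transform import Rotation as Ro
def wrist(snapshot,read_state):
    s=read_state();c=dict(snapshot("wrist"))
    G=np.eye(4);G[:3,:3]=Ro.from_rotvec(s["eef_rot"]).as_matrix();G[:3,3]=s["tcp_pos"]
    W=np.linalg.inv(G@np.array(c["tool_from_camera"]));c["R"],c["t"]=W[:3,:3],W[:3,3]
    return s,c
def st(s):
    R=Ro.from_rotvec(s["eef_rot"]).as_matrix()
    print(round(s["clock"],2),"tcp",s["tcp_pos"].round(4),"x",R[:,0].round(3),"jaw",np.degrees(np.arctan2(R[1,2],R[0,2])).round(2),"F",np.round(s["contact_force"],1),"T",np.round(s["wrist_torque"],2),"gap",round(float(s["finger_gap"]),4),"q",np.round(s["q"],2))
E
python3 - <<'E'
from h import *
from cell import *
s,c=wrist(snapshot,read_state);st(s);cv2.imwrite("pics/w1.png",c["frame"]);pickle.dump(c,open("w1.pkl","wb"))
print(proj(c,[[.447,-.165,.056]]))
E
```

```text
2.02 tcp [ 0.4472 -0.1664  0.2014] x [-0. -0. -1.] jaw -33.95 F [0.3 0.7 0.5] T [ 0.05 -0.   -0.04] gap 0.0852 q [ 0.43  0.43 -0.18  2.02  0.12  0.7  -0.42]
[[314.26084538 214.6592666 ]]
```

View pics/w1.png

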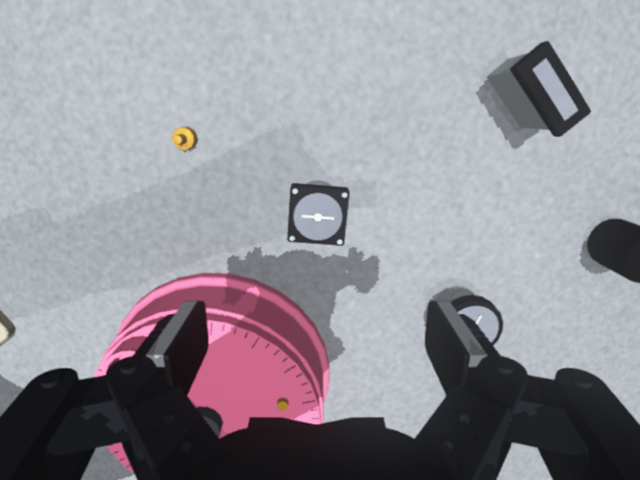

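The wrist view shows the square bezel at about (319,214), square to the jaws. The pink fixture's rim is at lower left, so I check clearance and refine the gauge pose.

```bash
python3 - <<'E'
from h import *
c=pickle.load(open("w1.pkl","rb"));f=c["frame"]
x,y,w,h=278,174,82,80
m=(f[y:y+h,x:x+w].max(2)<70).astype(np.uint8);k,l,sa,ce=cv2.connectedComponentsWithStats(m);i=1+sa[1:,4].argmax();print(sa[i])
q=cv2.findContours((l==i).astype(np.uint8),0,1)[0];q=max(q,key=cv2.contourArea)[:,0]+[x,y]
W=onz(c,q,.056)[:,:2]*1000;r=cv2.minAreaRect(W.astype(np.float32));print("gauge",r)
d=pickle.load(open("c0.pkl","rb"))
for n in("scene","side"):
    H=cv2.cvtColor(d[n]["frame"],cv2.COLOR_BGR2HSV);p=((H[...,1]>70)&(H[...,0]>155)&(H[...,0]<176)).astype(np.uint8)
    k,l,sa,ce=cv2.connectedComponentsWithStats(p);i=1+sa[1:,4].argmax();print(sa[i])
    q=cv2.convexHull(np.argwhere(l==i)[:,::-1].astype(np.int32))[:,0]
    P=onz(d[n],q,.0)[:,:2]*1000; 
    print("pink px ctr",ce[i],onz(d[n],[ce[i]],.05).round(3))
H=cv2.cvtColor(f,cv2.COLOR_BGR2HSV);p=((H[...,1]>70)&(H[...,0]>155)).astype(np.uint8);q=np.argwhere(p)[:,::-1]
for z in(0.01,.06,.073):
    W=onz(c,q,z)[:,:2];print(z,"min dist pink-gauge mm",1000*np.linalg.norm(W-[.447,-.1655],axis=1).min(), W[np.linalg.norm(W-[.447,-.1655],axis=1).argmin()])
E
```

```text
[  10   10   60   60 1059]
gauge ((449.0864562988281, -166.1482696533203), (46.15568542480469, 43.975181579589844), 51.721961975097656)
[ 245  124   83   66 4483]
pink px ctr [286.07338836 156.93129601] [[ 0.289 -0.246  0.05 ]]
[ 419  178   91   78 5448]
pink px ctr [464.84856828 217.13950073] [[ 0.257 -0.231  0.05 ]]
0.01 min dist pink-gauge mm 93.51134153703573 [ 0.36433842 -0.20921995]
0.06 min dist pink-gauge mm 69.59543051695613 [ 0.38481098 -0.19674179]
0.073 min dist pink-gauge mm 63.37972991062417 [ 0.3904219  -0.19406411]
```

{"fn": "send_rows", "kwargs": {"moves": [8.5,0.2,0,-3.5,0,0,-0.035,8.5,0,0,-3.5,0,0,-0.035,8.5,0,0,-3.5,0,0,0,8.5,0,0,-3.5,0,0,0,8.5,0,0,-2.2,0,0,0]}}

```text
clock: 2.7
tcp_pos: [0.449, -0.1657, 0.0378]
eef_rot: [0.518, 1.51, -0.518]
contact_force: [0.3, 0.4, -0.0]
finger_gap: 0.085
```

{"fn": "send_rows", "kwargs": {"moves": [8.5,0,0,-1.0,0,0,0,8.5,0,0,0,0,0,0,8.5,0,0,0,0,0,0,7,0,0,0,0,0,0,6,0,0,0,0,0,0]}}

```text
clock: 3.32
tcp_pos: [0.4499, -0.1659, 0.0299]
eef_rot: [0.517, 1.507, -0.517]
contact_force: [-0.5, 0.4, 0.2]
finger_gap: 0.0598
```

```bash
python3 - <<'E'
from h import *
from cell import *
s,c=wrist(snapshot,read_state);st(s);cv2.imwrite("pics/w2.png",c["frame"][:, :])
E
```

```text
3.33 tcp [ 0.4499 -0.1659  0.0299] x [ 0.001 -0.    -1.   ] jaw -37.88 F [-0.5  0.4  0.2] T [ 0.   -0.02  0.02] gap 0.0598 q [ 0.35  0.74 -0.08  2.13  0.19  0.27 -0.56]
```

View pics/w2.png

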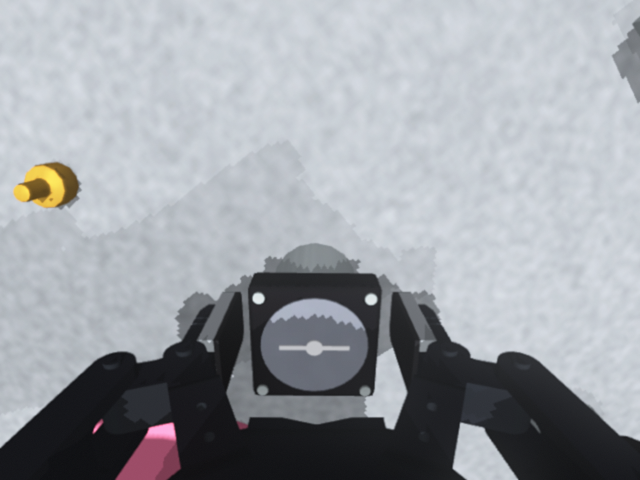

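The bezel (315,335) is centred between the pads with clearance on both sides. I close slowly.

{"fn": "send_rows", "kwargs": {"moves": [5.5,0,0,0,0,0,0,5.2,0,0,0,0,0,0,5.0,0,0,0,0,0,0,4.8,0,0,0,0,0,0,4.65,0,0,0,0,0,0], "force": 20}}

```text
clock: 4.0
tcp_pos: [0.4493, -0.1656, 0.0293]
eef_rot: [0.517, 1.509, -0.517]
contact_force: [-0.3, 1.1, 0.1]
finger_gap: 0.0464
```

{"fn": "send_rows", "kwargs": {"moves": [4.5,0,0,0,0,0,0,4.4,0,0,0,0,0,0,4.2,0,0,0,0,0,0,4.0,0,0,0,0,0,0,4.0,0,0,0,0,0,0]}}

```text
clock: 4.62
tcp_pos: [0.4493, -0.1656, 0.0293]
eef_rot: [0.517, 1.509, -0.517]
contact_force: [-1.8, 0.3, 3.8]
finger_gap: 0.0457
```

{"fn": "send_rows", "kwargs": {"moves": [4.0,0,0,0.2,0,0,0,4.0,0,0,0.5,0,0,0,4.0,0,0,1,0,0,0,4.0,0,0,1.0,0,0,0,4.0,0,0,0,0,0,0]}}

```text
clock: 5.25
tcp_pos: [0.4503, -0.166, 0.0574]
eef_rot: [0.518, 1.506, -0.517]
contact_force: [-0.5, -0.5, -2.4]
finger_gap: 0.0459
```

```bash
python3 - <<'E'
from h import *
from cell import *
s,c=wrist(snapshot,read_state);st(s);cv2.imwrite("pics/w3.png",c["frame"][200:, 120:520])
E
```

```text
5.25 tcp [ 0.4503 -0.166   0.0574] x [ 0.002 -0.001 -1.   ] jaw -37.89 F [-0.5 -0.5 -2.4] T [ 0.02 -0.   -0.03] gap 0.0459 q [ 0.36  0.69 -0.09  2.12  0.18  0.34 -0.55]
```

View pics/w3.png

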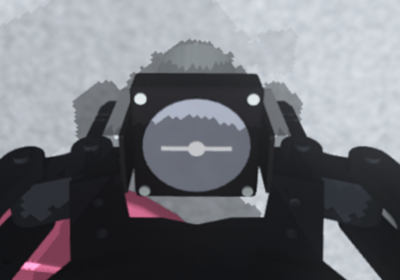

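{"fn": "send_rows", "kwargs": {"moves": [4.0,0.6,2,2.7,0,0,0.065,4.0,0.6,2,2.7,0,0,0.065,4.0,0.6,2,2.7,0,0,0.065,4.0,0.6,2,2.7,0,0,0.065,4.0,0.6,2,2.7,0,0,0.065]}}

```text
clock: 5.92
tcp_pos: [0.4792, -0.0651, 0.192]
eef_rot: [0.262, 1.556, -0.262]
contact_force: [0.9, -0.8, -3.0]
finger_gap: 0.0456
```

{"fn": "send_rows", "kwargs": {"moves": [4.0,1.1,4,0,0,0,0,4.0,1.1,4,0,0,0,0,4.0,1.1,4,0,0,0,0,4.0,1.1,4,0,0,0,0,4.0,1.1,4,0,0,0,0]}}

```text
clock: 6.55
tcp_pos: [0.5343, 0.1353, 0.1908]
eef_rot: [0.263, 1.556, -0.264]
contact_force: [0.3, -0.2, -3.3]
finger_gap: 0.0455
```

{"fn": "send_rows", "kwargs": {"moves": [4.0,0.2,1.6,0,0,0,0,4.0,0,0,0,0,0,0,4.0,0,0,0,0,0,0,4.0,0,0,0,0,0,0,4.0,0,0,0,0,0,0]}}

```text
clock: 7.18
tcp_pos: [0.5365, 0.1491, 0.1914]
eef_rot: [0.265, 1.554, -0.265]
contact_force: [-1.0, 1.4, -1.7]
finger_gap: 0.0458
```

```bash
python3 - <<'E'
from h import *
from cell import *
s,c=wrist(snapshot,read_state);st(s);cv2.imwrite("pics/w4.png",c["frame"]);pickle.dump((s,c),open("w4.pkl","wb"))
print(proj(c,[[.562,.2205,.095],[.5376,.1504,.073]]))
E
```

```text
7.17 tcp [0.5365 0.1491 0.1914] x [-0. -0. -1.] jaw -19.35 F [-1.   1.4 -1.7] T [ 0.01 -0.01  0.07] gap 0.0458 q [-0.16  0.55 -0.24  1.82  0.18  0.79 -0.83]
[[316.22696722 114.88086542]
 [316.39807481 223.30687582]]
```

View pics/w4.png

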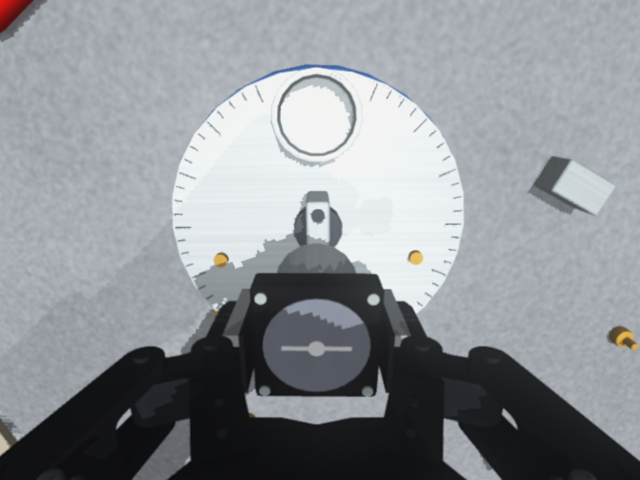

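The ring is at (317,115) with the knob bar lined up under it, and the gauge is held square. Refining the ring centre and the gauge offset.

```bash
python3 - <<'E'
from h import *
s,c=pickle.load(open("w4.pkl","rb"));f=c["frame"]
p=np.array(s["tcp_pos"])
g=cv2.cvtColor(f,cv2.COLOR_BGR2GRAY)
x,y,w,h=262,62,110,110
m=(g[y:y+h,x:x+w]<150).astype(np.uint8)
k,l,sa,ce=cv2.connectedComponentsWithStats(m)
for i in range(1,k):
    if sa[i,4]>80:
        q=np.argwhere(l==i)[:,::-1]+[x,y];hull=cv2.convexHull(q.astype(np.int32))[:,0]
        for z in(.095,.073):
            e=cv2.fitEllipse((onz(c,hull,z)[:,:2]*1000).astype(np.float32)) if len(hull)>5 else None
            print(sa[i],z,e)
q=np.array([(278,115),(355,115),(316.5,75),(316.5,156)]);print("hand",onz(c,q,.095).round(4)[:,:2].tolist())
# plate outline
m=((g>175)).astype(np.uint8)
print("plate sides",onz(c,[(173,212),(464,212)],.073).round(4).tolist())
z=p[2]+.0267
W=onz(c,[(260,299),(374,299),(265,391),(369,391)],z);print("dots",W[:,:2].round(4).tolist(),"ctr",W.mean(0),"minus tcp",W.mean(0)-p)
E
```

```text
[  0   2 110  15 366] 0.095 ((568.8257446289062, 237.0057830810547), (22.073280334472656, 68.78728485107422), 70.2973403930664)
[  0   2 110  15 366] 0.073 ((569.45458984375, 238.53445434570312), (24.103742599487305, 75.11524963378906), 70.29740905761719)
[ 16  12  78  81 607] 0.095 ((561.9135131835938, 220.04417419433594), (47.108787536621094, 47.236175537109375), 61.683509826660156)
[ 16  12  78  81 607] 0.073 ((561.9064331054688, 220.01234436035156), (51.44258117675781, 51.581695556640625), 61.68027114868164)
hand [[0.5402, 0.2281], [0.5841, 0.2127], [0.5696, 0.2419], [0.554, 0.1972]]
plate sides [[0.4439, 0.1921, 0.073], [0.6397, 0.1236, 0.073]]
dots [[0.5243, 0.1704], [0.5608, 0.1577], [0.5117, 0.1345], [0.5482, 0.1217]] ctr [0.53626413 0.14606812 0.21807551] minus tcp [-0.00028436 -0.00304221  0.0267    ]
```

{"fn": "send_rows", "kwargs": {"moves": [4.0,0.86,2.4,0,0,0,0,4.0,0.86,2.4,0,0,0,0,4.0,0.86,2.4,0,0,0,0,4.0,0,0,-2.5,0,0,0,4.0,0,0,-2.5,0,0,0]}}

```text
clock: 7.85
tcp_pos: [0.5625, 0.2225, 0.1409]
eef_rot: [0.264, 1.554, -0.263]
contact_force: [-1.0, 0.9, -2.7]
finger_gap: 0.0455
```

{"fn": "send_rows", "kwargs": {"moves": [4.0,0,0,-0.8,0,0,0,4.0,0,0,0,0,0,0,4.0,0,0,0,0,0,0,4.0,0,0,0,0,0,0,4.0,0,0,0,0,0,0]}}

```text
clock: 8.48
tcp_pos: [0.5626, 0.2224, 0.1339]
eef_rot: [0.264, 1.554, -0.263]
contact_force: [-0.8, -0.5, -2.5]
finger_gap: 0.0458
```

```bash
python3 - <<'E'
from h import *
from cell import *
s,c=wrist(snapshot,read_state);st(s);a=snapshot("scene");b=snapshot("side");pickle.dump((s,c,a,b),open("w5.pkl","wb"))
A=cv2.resize(a["frame"][200:290,365:465],None,fx=4,fy=4,interpolation=2);B=cv2.resize(b["frame"][240:330,240:340],None,fx=4,fy=4,interpolation=2)
cv2.imwrite("pics/c5.png",np.vstack([np.hstack([A,B]),c["frame"][210:420,:][:, :640].copy() if 0 else cv2.copyMakeBorder(c["frame"][210:430],0,0,0,160,0)]))
E
```

```text
8.47 tcp [0.5626 0.2224 0.1339] x [ 0.001  0.    -1.   ] jaw -19.25 F [-0.8 -0.5 -2.5] T [-0.01  0.    0.03] gap 0.0458 q [-0.29  0.69 -0.22  1.74  0.2   0.74 -0.94]
```

View pics/c5.png

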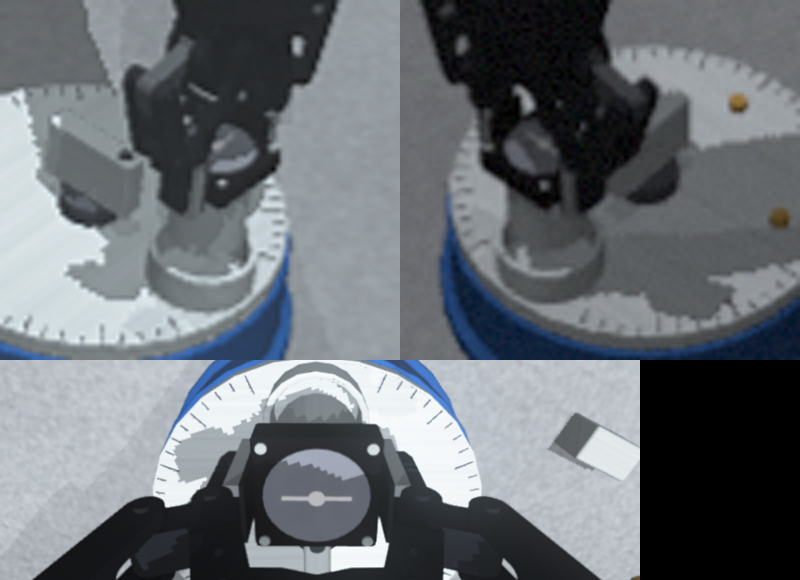

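The can is over the ring and centred to within 1-2 mm in both outside views. I lower it slowly.

{"fn": "send_rows", "kwargs": {"moves": [4.0,0,-0.1,-0.4,0,0,0,4.0,0,0,-0.4,0,0,0,4.0,0,0,-0.4,0,0,0,4.0,0,0,-0.4,0,0,0,4.0,0,0,-0.3,0,0,0]}}

```text
clock: 9.25
tcp_pos: [0.5622, 0.2213, 0.1139]
eef_rot: [0.263, 1.555, -0.264]
contact_force: [-0.5, 0.0, -2.4]
finger_gap: 0.0458
```

{"fn": "send_rows", "kwargs": {"moves": [4.0,0,0,-0.3,0,0,0,4.0,0,0,-0.3,0,0,0,4.0,0,0,-0.2,0,0,0,4.0,0,0,-0.1,0,0,0,4.0,0,0,0,0,0,0]}}

```text
clock: 9.88
tcp_pos: [0.5623, 0.2213, 0.1053]
eef_rot: [0.264, 1.555, -0.264]
contact_force: [-0.4, -0.3, -2.3]
finger_gap: 0.0458
```

{"fn": "send_rows", "kwargs": {"moves": [4.0,0,0,-0.1,0,0,0,4.0,0,0,-0.05,0,0,0,4.0,0,0,-0.05,0,0,0,4.0,0,0,-0.05,0,0,0,4.0,0,0,0,0,0,0]}}

```text
clock: 10.5
tcp_pos: [0.5623, 0.2212, 0.1028]
eef_rot: [0.264, 1.555, -0.264]
contact_force: [0.7, -0.2, -1.8]
finger_gap: 0.0456
```

{"fn": "send_rows", "kwargs": {"moves": [4.0,0,0,-0.05,0,0,0,4.0,0,0,-0.05,0,0,0,4.0,0,0,0,0,0,0,4.0,0,0,0,0,0,0,4.0,0,0,0,0,0,0]}}

```text
clock: 11.12
tcp_pos: [0.5625, 0.2213, 0.1024]
eef_rot: [0.264, 1.554, -0.264]
contact_force: [-1.8, -1.2, 6.0]
finger_gap: 0.0456
```

Contact came at the expected height (TCP z 0.1024 m against 0.1023 computed) with a push of about 8 N. Releasing.

{"fn": "send_rows", "kwargs": {"moves": [4.8,0,0,0,0,0,0,5.2,0,0,0,0,0,0,6,0,0,0,0,0,0,7,0,0,0,0,0,0,7,0,0,0,0,0,0]}}

```text
clock: 11.75
tcp_pos: [0.5624, 0.2213, 0.1018]
eef_rot: [0.264, 1.555, -0.264]
contact_force: [-0.3, -0.3, 0.3]
finger_gap: 0.0698
```

{"fn": "send_rows", "kwargs": {"moves": [7,0,0,2,0,0,0,7,0,0,3,0,0,0,7,0,0,4,0,0,0,8.0,-0.8,-2.4,0,0,0,0,8.0,-0.8,-2.4,0,0,0,0]}}

```text
clock: 12.38
tcp_pos: [0.5464, 0.173, 0.1925]
eef_rot: [0.264, 1.553, -0.263]
contact_force: [-0.0, -0.5, -0.3]
finger_gap: 0.0801
```

{"fn": "send_rows", "kwargs": {"moves": [8,-0.8,-2.4,0,0,0,0,8,-1.3,-4.0,0,0,0,0,8,0,0,0,0,0,0,8,0,0,0,0,0,0,8,0,0,0,0,0,0]}}

```text
clock: 13.0
tcp_pos: [0.5256, 0.1106, 0.1919]
eef_rot: [0.263, 1.554, -0.262]
contact_force: [-0.4, 0.8, 0.7]
finger_gap: 0.0797
```

```bash
python3 - <<'E'
from h import *
from cell import *
s,c=wrist(snapshot,read_state);st(s);cv2.imwrite("pics/w6.png",c["frame"]);pickle.dump((s,c),open("w6.pkl","wb"))
print(proj(c,[[.562,.2205,.129],[.5376,.1504,.127]]))
E
```

```text
13.0 tcp [0.5256 0.1106 0.1919] x [ 0.001  0.001 -1.   ] jaw -19.16 F [-0.4  0.8  0.7] T [ 0.   -0.02  0.05] gap 0.0797 q [-0.09  0.53 -0.25  1.87  0.18  0.76 -0.77]
[[312.0526092   31.52950326]
 [312.24671783 179.93807604]]
```

View pics/w6.png

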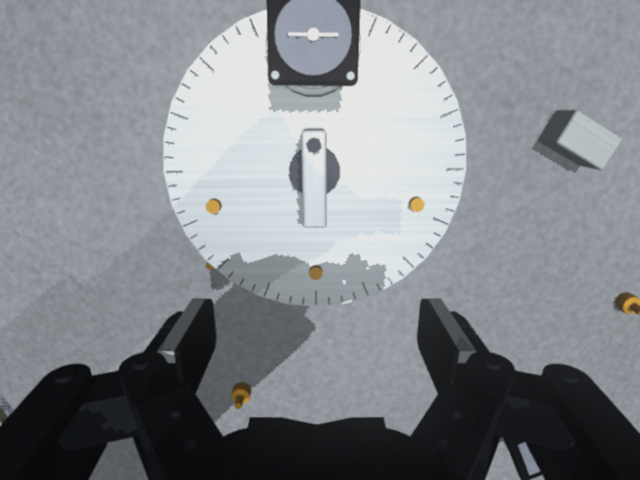

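```bash
python3 - <<'E'
from h import *
s,c=pickle.load(open("w6.pkl","rb"));f=c["frame"]
W=onz(c,[(302,129),(327,129),(302,227),(327,227)],.127)[:,:2];print(W.round(4).tolist(),W.mean(0));d=(W[0]+W[1]-W[2]-W[3])/2;print("len",np.linalg.norm(d),"ang",np.degrees(np.arctan2(d[1],d[0])),"w",np.linalg.norm(W[1]-W[0]))
g=cv2.cvtColor(f,cv2.COLOR_BGR2GRAY)
W=onz(c,[(163,157),(467,157),(314,305)],.073)[:,:2];print("plate sides mid",(W[0]+W[1])/2,np.linalg.norm(W[0]-W[1]),W[2])
print("gauge",onz(c,[(313,34)],.129), "pointer",onz(c,[(211,266)],.07))
E
```

```text
[[0.5414, 0.1778], [0.5539, 0.1735], [0.5232, 0.1269], [0.5367, 0.1223]] [0.53880636 0.1501112 ]
len 0.05401726552353173 ang 70.83031850451029 w 0.013222678963240654
plate sides mid [0.54126479 0.15693327] 0.20848028857021322 [0.50370024 0.05103337]
gauge [[0.56206828 0.21927529 0.129     ]] pointer [[0.44060888 0.10554696 0.07      ]]
```

{"fn": "send_rows", "kwargs": {"moves": [8,0.62,1.97,0,0,0,0,8,0.62,1.97,0,0,0,0,8,0,0,-3.5,0,0,0,8,0,0,-3.5,0,0,0,8,0,0,-2.2,0,0,0]}}

```text
clock: 13.68
tcp_pos: [0.5374, 0.1509, 0.0981]
eef_rot: [0.262, 1.556, -0.262]
contact_force: [-0.2, 0.3, -0.3]
finger_gap: 0.0799
```

{"fn": "send_rows", "kwargs": {"moves": [8,0,0,-1.0,0,0,0,6,0,0,0,0,0,0,4,0,0,0,0,0,0,2.5,0,0,0,0,0,0,1.8,0,0,0,0,0,0]}}

```text
clock: 14.3
tcp_pos: [0.5381, 0.1487, 0.0905]
eef_rot: [0.264, 1.554, -0.263]
contact_force: [0.3, -0.2, -0.2]
finger_gap: 0.0178
```

{"fn": "send_rows", "kwargs": {"moves": [1.5,0,0,0,0,0,0,1.2,0,0,0,0,0,0,0.5,0,0,0,0,0,0,0.5,0,0,0,0,0,0,0.5,0,0,0,0,0,0], "force": 60}}

```text
clock: 14.92
tcp_pos: [0.5376, 0.1488, 0.0903]
eef_rot: [0.263, 1.555, -0.263]
contact_force: [-1.6, -0.0, 6.3]
finger_gap: 0.0131
```

```bash
python3 - <<'E'
from h import *
from cell import *
st(read_state())
E
```

```text
14.93 tcp [0.5376 0.1488 0.0903] x [ 0. -0. -1.] jaw -19.21 F [-1.6 -0.   6.3] T [-0.08  0.39  0.22] gap 0.0131 q [-0.19  0.7  -0.2   1.89  0.24  0.57 -0.88]
```

{"fn": "send_rows", "kwargs": {"moves": [0.5,0,0,0,0,0,0.08,0.5,0,0,0,0,0,0.08,0.5,0,0,0,0,0,0.08,0.5,0,0,0,0,0,0.08,0.5,0,0,0,0,0,0.05]}}

```text
clock: 15.55
tcp_pos: [0.5379, 0.1487, 0.0903]
eef_rot: [-0.028, 1.57, 0.028]
contact_force: [-1.2, -0.9, 5.3]
finger_gap: 0.0131
```

```bash
python3 - <<'E'
from h import *
from cell import *
st(read_state())
E
```

```text
15.55 tcp [0.5379 0.1487 0.0903] x [ 0.001  0.    -1.   ] jaw 2.07 F [-1.2 -0.9  5.3] T [-0.06  0.33  0.23] gap 0.0131 q [-0.13  0.71 -0.3   1.89  0.35  0.59 -0.62]
```

{"fn": "send_rows", "kwargs": {"moves": [0.5,0,0,0,0,0,0.03,0.5,0,0,0,0,0,0.03,0.5,0,0,0,0,0,0.02,0.5,0,0,0,0,0,0,0.5,0,0,0,0,0,0]}}

```text
clock: 16.18
tcp_pos: [0.5379, 0.1487, 0.0903]
eef_rot: [-0.084, 1.569, 0.086]
contact_force: [-1.4, 0.1, 5.3]
finger_gap: 0.0131
```

```bash
python3 - <<'E'
from h import *
from cell import *
for _ in range(2): st(read_state())
E
```

```text
16.18 tcp [0.5379 0.1487 0.0903] x [ 0.     0.001 -1.   ] jaw 6.2 F [-1.4  0.1  5.3] T [ 0.07  0.34 -1.3 ] gap 0.0131 q [-0.11  0.71 -0.32  1.89  0.37  0.6  -0.56]
16.18 tcp [0.5379 0.1487 0.0903] x [ 0.     0.001 -1.   ] jaw 6.2 F [-1.4  0.1  5.3] T [ 0.07  0.34 -1.3 ] gap 0.0131 q [-0.11  0.71 -0.32  1.89  0.37  0.6  -0.56]
```

Torque jumped to -1.3 N m, far above the detent's 0.25, so this is the end stop. I check the dial angle by the gauge's position.

```bash
python3 - <<'E'
from h import *
from cell import *
s,c=wrist(snapshot,read_state);st(s);cv2.imwrite("pics/w7.png",c["frame"]);pickle.dump((s,c),open("w7.pkl","wb"))
a=np.radians(93.3);print(proj(c,[[.538+.075*np.cos(a),.150+.075*np.sin(a),.129]]))
E
```

```text
16.18 tcp [0.5379 0.1487 0.0903] x [ 0.     0.001 -1.   ] jaw 6.2 F [-1.4  0.1  5.3] T [ 0.07  0.34 -1.3 ] gap 0.0131 q [-0.11  0.71 -0.32  1.89  0.37  0.6  -0.56]
[[331.33894557 112.61534454]]
```

View pics/w7.png

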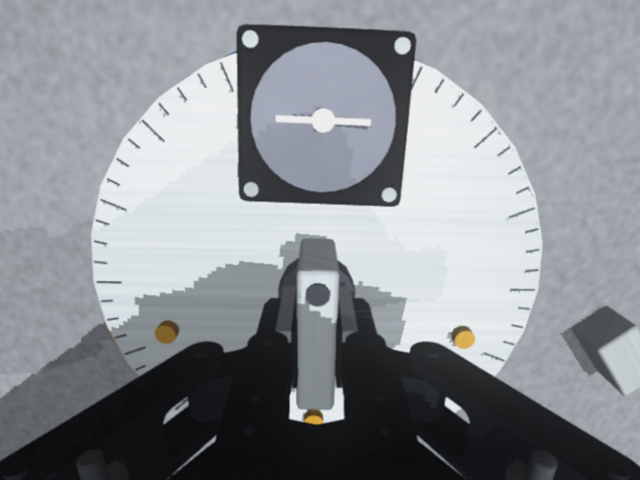

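The gauge sits upright in the ring at (323,120), with the bar pinched in the fingers. I compute the angle by the same measure before and now.

```bash
python3 - <<'E'
from h import *
s,c=pickle.load(open("w7.pkl","rb"))
ax=np.array([.538,.1495])
for px in [(323,120)]:
    g=onz(c,[px],.129)[0,:2];print(g,np.linalg.norm(g-ax),np.degrees(np.arctan2(*(g-ax)[::-1])))
P=onz(c,[(167,332),(463,337)],.077)[:,:2];d=P[1]-P[0];print("screws dir +90",np.degrees(np.arctan2(d[1],d[0]))+90)
s6,c6=pickle.load(open("w6.pkl","rb"))
P=onz(c6,[(214,206),(417,204)],.077)[:,:2];d=P[1]-P[0];print("before",np.degrees(np.arctan2(d[1],d[0]))+90)
E
```

```text
[0.53172164 0.22277003] 0.07353852874568646 94.89759841164509
screws dir +90 95.1453212941023
before 71.48017982117786
```

The dial turned 23.7°, which is 22.5° plus the 0.02 rad of end play, so it started at the first stop and is now at home. Now clockwise, one click per call.

{"fn": "send_rows", "kwargs": {"moves": [0.5,0,0,0,0,0,-0.08,0.5,0,0,0,0,0,-0.09,0.5,0,0,0,0,0,-0.09,0.5,0,0,0,0,0,-0.08,0.5,0,0,0,0,0,-0.07]}}

```text
clock: 16.85
tcp_pos: [0.5376, 0.1487, 0.0903]
eef_rot: [0.235, 1.558, -0.235]
contact_force: [-1.9, 0.6, 5.2]
finger_gap: 0.013
```

```bash
python3 - <<'E'
from h import *
from cell import *
st(read_state())
E
```

```text
16.85 tcp [0.5376 0.1487 0.0903] x [-0.  0. -1.] jaw -17.15 F [-1.9  0.6  5.2] T [-0.02  0.38 -0.15] gap 0.013 q [-0.19  0.7  -0.21  1.89  0.25  0.57 -0.85]
```

{"fn": "send_rows", "kwargs": {"moves": [0.5,0,0,0,0,0,-0.08,0.5,0,0,0,0,0,-0.08,0.5,0,0,0,0,0,-0.08,0.5,0,0,0,0,0,-0.08,0.5,0,0,0,0,0,-0.07]}}

```text
clock: 17.48
tcp_pos: [0.5373, 0.1489, 0.0903]
eef_rot: [0.539, 1.503, -0.539]
contact_force: [-2.6, 0.3, 5.9]
finger_gap: 0.0132
```

```bash
python3 - <<'E'
from h import *
from cell import *
s,c=wrist(snapshot,read_state);st(s);cv2.imwrite("pics/w8.png",c["frame"]);pickle.dump((s,c),open("w8.pkl","wb"))
H=cv2.cvtColor(c["frame"],cv2.COLOR_BGR2HSV);m=((H[...,1]>120)&(abs(H[...,0].astype(int)-19)<9)).astype(np.uint8)
k,l,sa,ce=cv2.connectedComponentsWithStats(m);print([(ce[i].round(1).tolist(),int(sa[i,4])) for i in range(1,k) if sa[i,4]>60])
E
```

```text
17.48 tcp [0.5373 0.1489 0.0903] x [-0.001  0.    -1.   ] jaw -39.48 F [-2.6  0.3  5.9] T [ 0.09  0.46 -0.13] gap 0.0132 q [-0.25  0.69 -0.1   1.9   0.12  0.56 -1.13]
[([167.9, 334.7], 359), ([465.8, 335.9], 279), ([316.3, 417.6], 219)]
```

{"fn": "send_rows", "kwargs": {"moves": [0.5,0,0,0,0,0,-0.09,0.5,0,0,0,0,0,-0.09,0.5,0,0,0,0,0,-0.09,0.5,0,0,0,0,0,-0.08,0.5,0,0,0,0,0,-0.05]}}

```text
clock: 18.15
tcp_pos: [0.5371, 0.1491, 0.0902]
eef_rot: [0.847, 1.401, -0.847]
contact_force: [-3.5, 0.5, 4.8]
finger_gap: 0.0131
```

{"fn": "send_rows", "kwargs": {"moves": [0.5,0,0,0,0,0,0,0.5,0,0,0,0,0,0,0.5,0,0,0,0,0,0,0.5,0,0,0,0,0,0,0.5,0,0,0,0,0,0]}}

```text
clock: 18.77
tcp_pos: [0.5371, 0.1492, 0.0903]
eef_rot: [0.846, 1.401, -0.846]
contact_force: [-4.1, -0.1, 6.2]
finger_gap: 0.0133
```

```bash
python3 - <<'E'
from h import *
from cell import *
s,c=wrist(snapshot,read_state);st(s);pickle.dump((s,c),open("w9.pkl","wb"))
a=snapshot("scene");A=cv2.resize(a["frame"][205:315,325:450],(455,400),interpolation=2);B=cv2.resize(c["frame"],(343,257));cv2.imwrite("pics/c9.png",np.hstack([A,cv2.copyMakeBorder(B,0,143,0,0,0)]))
for n in("w7","w8","w9"):
    s,c=pickle.load(open(n+".pkl","rb"))
    H=cv2.cvtColor(c["frame"],cv2.COLOR_BGR2HSV);m=((H[...,1]>120)&(abs(H[...,0].astype(int)-19)<9)).astype(np.uint8)
    k,l,sa,ce=cv2.connectedComponentsWithStats(m)
    b=sorted([ce[i] for i in range(1,k) if sa[i,4]>200 and 300<ce[i][1]<370],key=lambda p:p[0]);P=onz(c,b,.077)[:,:2];d=P[-1]-P[0]
    print(n,len(b),"dial",np.degrees(np.arctan2(d[1],d[0]))+90,np.linalg.norm(d))
E
```

```text
18.77 tcp [0.5371 0.1492 0.0903] x [-0.001  0.001 -1.   ] jaw -62.27 F [-4.1 -0.1  6.2] T [ 0.09  0.58 -0.2 ] gap 0.0133 q [-0.32  0.69  0.01  1.9  -0.01  0.55 -1.4 ]
w7 2 dial 94.72791647936666 0.1417258982776751
w8 2 dial 50.34496744313438 0.14173896088590582
w9 2 dial 27.462427562606536 0.14192536418360363
```

View pics/c9.png

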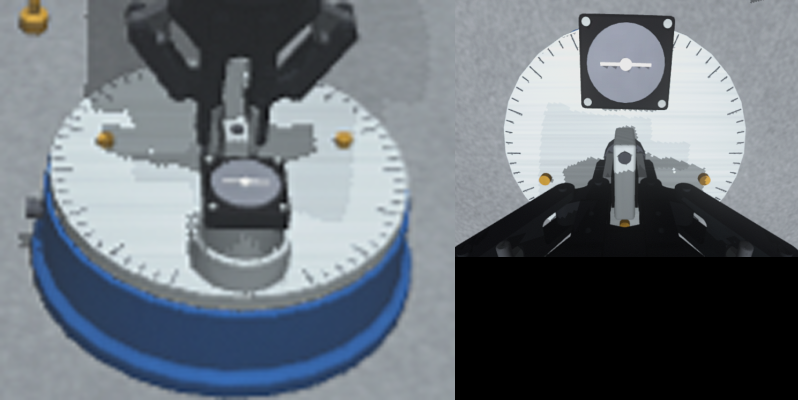

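The dial stands at about 1.154 rad, counted from the end stop. The gauge is seated, and the wrist and scene views agree. I add a small nudge into the stop.

{"fn": "send_rows", "kwargs": {"moves": [0.5,0,0,0,0,0,-0.025,0.5,0,0,0,0,0,0,0.5,0,0,0,0,0,0,0.5,0,0,0,0,0,0,0.5,0,0,0,0,0,0]}}

```text
clock: 19.5
tcp_pos: [0.5371, 0.1492, 0.0903]
eef_rot: [0.865, 1.393, -0.865]
contact_force: [-3.5, -0.4, 7.0]
finger_gap: 0.0135
```

```bash
python3 - <<'E'
from h import *
from cell import *
s,c=wrist(snapshot,read_state);st(s)
H=cv2.cvtColor(c["frame"],cv2.COLOR_BGR2HSV);m=((H[...,1]>120)&(abs(H[...,0].astype(int)-19)<9)).astype(np.uint8)
k,l,sa,ce=cv2.connectedComponentsWithStats(m)
b=sorted([ce[i] for i in range(1,k) if sa[i,4]>200 and 300<ce[i][1]<370],key=lambda p:p[0]);P=onz(c,b,.077)[:,:2];d=P[-1]-P[0]
a=np.degrees(np.arctan2(d[1],d[0]))+90;i=np.radians(94.73-a)-.02;print("dial",a,"index",i)
if abs(i-1.178)<.05 and s["finger_gap"]>.01: print("sign",sign_off())
E
```

```text
19.5 tcp [0.5371 0.1492 0.0903] x [-0.001  0.001 -1.   ] jaw -63.68 F [-3.5 -0.4  7. ] T [ 0.15  0.53 -0.14] gap 0.0135 q [-0.33  0.69  0.01  1.9  -0.02  0.55 -1.42]
dial 26.136375870845953 index 1.1771845869291664
the job is handed in; nothing more can be done
sign None
```

I seated the square indicator in the blue fixture's ring and let go of it. I then turned the knob anticlockwise to its home end stop and clockwise three stops. The job was handed in at 19.5 s with the knob still gripped; no verdict was reported.

- **Seating:** the indicator touched the plate at TCP height 0.1024 m, against 0.1023 m computed, with a push of about 8 N. The pictures after letting go and after turning show it upright in the ring.
- **Home:** the end stop showed as a wrist torque of -1.3 N m, after a turn of 23.7°. That is one 22.5° step plus the 0.02 rad of end play, so the knob had started at the first stop.
- **Third stop:** measured from the end stop, the final angle is about 1.177 rad against 1.178. The knob was 13.5 mm wide between the fingers, with the grip set to 60 N.
- **Click count:** I counted clicks by measured angle, because I did not see the torque jump at each stop.
- **Disagreements:** the estimates of how far off-centre the indicator sat in the grip differed by about 3 mm, so I aimed between them, and it went in within the ring's clearance. The bar also shifted about 1° in the fingers against the end stop. I took the final angle from the plate itself, so this does not affect it.
- **Bystanders:** the arm's path stayed clear of them, but I did not measure their positions again at the end.

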